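# Log the bottle-cap box with the contact reader

## Task

Log the box of bottle caps: draw the orange reader out of its charging dock, hold its sprung nose square on the middle of the round tag in front of the clear box with the two caps, pressed lightly and steadily for about two seconds without driving the nose all the way in. Then slide the reader back down into the slot of its dock, fully home, and let go. Do not touch the other box with the reader, and leave the bottle, the yogurt cup and the steel lid where they stand.

Things in the scene. Friction and masses are not known exactly. Their poses are not given: they have to be found in the camera images.
- reader: Hand-held contact reader, 0.19 kg, upright in the dock, nose down. Origin: centre of the underside of its flat head; z runs up the handle, x along its width, y through its thickness. Orange head 48 (x) x 14 (y) mm, z 0 to 75 mm (the lowest 8 mm slimmer, 44 x 10). Black handle 30 (x) x 22 (y) mm, z 75 to 165 mm; grip it across y at about z 135 mm.
- reader_tip (a point): Centre of the flat end of the reader's round steel nose, 12 mm across, which sticks out 10 mm below the head (this point: 10 mm below the reader's origin, nose not pressed in; axes as the reader's). The nose is sprung: 1 N at first, 1 N more per mm, 8 mm of travel.
- dock: Grey charging dock, fixed, 100 (x) x 66 (y) x 66 mm high. Origin: centre of its underside, on the work surface. Its slot, open at the top, is 52 mm long (x) and 18 mm wide (y), centred on the origin; brass ledges inside hold the underside of the reader's head 16 mm above the work surface when it is fully home. The reader may stand in it either way round.
- caps_box: Clear plastic box, fixed, 130 (x) x 110 (y) x 80 mm high, open at the top, with one red and one blue bottle cap inside. Origin: centre of its underside; its front (-x) carries the tag panel. It may stand left or right of the other box.
- caps_panel: White panel in front of the caps box, 60 (x) x 70 (y) mm, 4 mm thick, sloping 35 degrees. Origin: centre of its upper face, 95 mm in front of the box's centre and 50 mm up; z is the panel's outward normal, leaning 35 degrees from vertical towards the box's front; y is level.
- caps_tag_foot (a point): Where the stem of the caps box's tag meets the panel, at the panel's centre (axes as the panel's). The tag is a disc 22 mm across with a brass middle; its flat face is parallel to the panel and stands 12 to 22 mm above this point along z. The stem is set differently each time and not measured: feel for the face. It does not yield to a light press.
- can_box: The other clear box, same shape and same kind of panel and tag, fixed, with a crushed can inside. Origin: centre of its underside. Not to be touched with the reader.
- bottle: Green glass bottle, 66 mm across, 200 mm high, standing loose. Origin: centre of its underside.
- cup: White yogurt cup, 68 mm across, 80 mm high, standing loose. Origin: centre of its underside.
- steel_lid: Steel jar lid, 70 mm across, 12 mm high, lying loose. Origin: centre of its underside.
- crusher: Red can crusher, fixed, 130 (x) x 150 (y) mm, 390 mm high, left of the boxes. Origin: centre of its underside.
There are look-alikes about, which are no part of the job. There is more than one size of the reader; the one meant has the size given above. Leave any purple look-alike of the dock alone.

How it is judged:
On the way, in this order (a step that is already met when the one before it is completed fails the run):
1. the reader is drawn right out of the dock, held in the fingers (z of reader in the frame of dock above 0.08 m and contact force between the fingers and reader above 2 N), for 0.1 s.
2. the nose presses on the caps box's tag with 2 to 8.5 N, within 7 mm of its middle and within 10 degrees of square, held in the fingers, for 1.2 s on end (contact force between reader and caps_panel between 2 and 8.5 N and x of reader_tip in the frame of caps_panel between -0.007 and 0.007 m and y of reader_tip in the frame of caps_panel between -0.007 and 0.007 m and angle between the z axis of reader and the z axis of caps_panel, either way round below 0.175 rad and linear speed of reader below 0.02 m/s and contact force between the fingers and reader above 2 N), for 1.2 s.
At the end, for the whole second after the job is handed in: The reader stands at rest and upright (within 0.1 rad) in the dock's slot, within 6 mm of its middle, the underside of its head within 4 mm of the fully-home height of 16 mm; bottle, cup and steel lid are within 20 mm of where they stood (horizontal distance between reader and dock below 0.006 m and z of reader in the frame of dock between 0.012 and 0.02 m and angle between reader's own z axis and vertical below 0.1 rad and linear speed of reader below 0.02 m/s and distance of each of bottle, cup, steel_lid from where it was at the start of the episode below 0.02 m); the robot touches nothing.
It fails at once if the reader is pushed against the caps box or its tag with more than 20 N (contact force between reader and caps_box above 20 N).
It fails at once if the reader touches the other box or its tag (more than 1 N) (contact force between reader and can_box above 1 N).
It fails at once if the bottle, the cup or the lid is moved more than 20 mm (distance of any of bottle, cup, steel_lid from where it was at the start of the episode above 0.02 m).
It also fails if it takes over 51 s, if anything falls off the work surface, if the arm or the gripper's body presses on something with over 40 N, if the wrist force passes 120 N, or if a joint passes its speed limit or range.

## Robot

A 6-joint arm with a two-finger parallel gripper is mounted at the origin on the work surface. World frame = base frame: x ahead of the robot, y to its left, z up, the work surface at z = 0. Lengths are in m, angles in rad, forces in N, time in s.
With the tool pointing down it reaches from about 0.375 to 0.925 m from the base axis. Payload 5.7 kg.
Tool frame: the origin (TCP) lies midway between the tips of the shut fingers; the grasp point (between the pads) lies 19 mm behind it (ctrl.hold_point_z is the distance from the TCP to the grasp point, in m); z points along the fingers, y is the line along which they close (so a half turn about z gives the same grasp; the last joint's range is limited). The gripper opens to 88 mm and grips with 3 to 60 N. Pads are 20 mm wide; open, the fingers measure 115 mm over their backs; the gripper's body (75 mm by 178 mm) begins 61 mm behind the grasp point.
Start: joints at [-1.405, 0.359, 1.51, -0, 1.272, -0.115], TCP at [0.166, -0.576, 0.223] pointing down, gripper open.
Joint ranges: [-2.97, 2.97], [-1.01, 2.36], [0.21, 2.38], [-0.96, 4.11], [0.2, 2.71], [-2.98, 2.98]. Speed limits (rad/s): [2.39, 2.39, 3.14, 3.14, 3.14, 3.14].

## Interface

Orientations are given as a unit quaternion [x, y, z, w].
In Python, from bench import sensors, vision, ctrl gives the robot as it stands.
- The arm moves only by the tool servo_tool, never from a script. Its argument "targets" is a list of rows, each an object with "jaw": the finger opening in mm, from 0 to 87.8; "delta_pos": the shift along the tool's x, y, z in mm, a list of three; "spin": the turn about the tool's z in rad. In form: [{"jaw": jaw, "delta_pos": [x, y, z], "spin": spin}, ...]. A call has 1 to 20 rows; each row is the pose to reach, as a shift and turn from the pose commanded when the call began, along the tool's axes at that moment; what a row does not reach only later rows make up. A row lasts 1/12 s, in which the tool goes at most 41.7 mm and 7.16 degrees, less where a joint would pass 70% of its speed; a pose out of reach is approached as far as the arm can. A call with a gripper value outside its range is refused whole. The fingers move at their own pace and stop on an object; the grip force is fixed at half the most. Time passes only in rows, so rows that repeat a pose let the fingers close. It gives the time, the measured TCP pose, the force, the opening and the grip force at its end, in the units of the state.
- sensors.get_state(): the state, without advancing time (a new reading comes with each control period).
- vision.camera(name): name is "side" or "top" or "wrist"; returns (picture, depth): 400x640x3 uint8, blue, green, red; 400x640 float32, m along the optical axis (not along the pixel's ray), 0 where there is no reading.
- vision.calibration(name): a dict with "fx", "fy", "cx", "cy" (pixels), "R" (3x3) and "t" (3): a world point X has camera coordinates R X + t. Camera axes: x right, y down, z forward; pixel columns grow to the right and rows downward; lengths in m; the calibration is good to about 2 mm. A picture is of the moment at which its call begins: read the wrist's pose just before it. calibration takes no time and is no camera call; for the wrist camera it gives the pose at the moment of the call.
- ctrl.finish_job(): hands the job in; it is judged then, once.
The state is a dict: "time_s": time; "qpos": joint angles; "qd": joint speeds; "tau": joint torques, N m; "position": TCP position; "eef_rot": TCP orientation; "wrist_force": force on the tool from outside, world axes, zero at the start; "moment": the same for the moment, N m; "gripper_width": opening from 0.0 (shut) to 1.0 (fully open); "gripper_force": force on a finger pad.
Only numpy, scipy, OpenCV 4.12 (cv2) and the standard library are available. Lean on these libraries where they do the work, as an engineer would, in place of code of your own. Each camera call takes 0.05 s, during which the arm holds its last target. There are 200 camera calls.

## Working session

There is one attempt and no reset: what is moved stays moved. The work goes in short steps, Python scripts to look and compute and a tool call to move; the robot and the scene stay as the last step left them, time stands still between calls to the robot, and variables do not carry over. Pictures are saved under pics/ and viewed, at most 10 in all, crops included, and the job is handed in when it is done.

Besides the shell and the picture viewer there is one more tool, called after "Call:" by a JSON object that holds its "op" and its "data". servo_tool: Moves the arm, as the interface text tells. Its arguments: {"type":"object","properties":{"targets":{"type":"array"}},"required":["targets"]}

```bash
mkdir -p pics; ls; cat > h.py <<'E'
import numpy as np, cv2
from bench import sensors, vision, ctrl
def ray(cal,u,v):
    R=np.array(cal["R"]);t=np.array(cal["t"])
    d=R.T@np.array([(u-cal["cx"])/cal["fx"],(v-cal["cy"])/cal["fy"],1.]);return -R.T@t,d
def onplane(cal,u,v,z):
    o,d=ray(cal,u,v);return o+d*(z-o[2])/d[2]
def cloud(cal,dep):
    R=np.array(cal["R"]);t=np.array(cal["t"]);v,u=np.mgrid[:400,:640]
    c=np.stack([(u-cal["cx"])/cal["fx"]*dep,(v-cal["cy"])/cal["fy"]*dep,dep],-1)
    return (c-t)@R
def proj(cal,X):
    c=np.array(cal["R"])@X+np.array(cal["t"]);return cal["fx"]*c[0]/c[2]+cal["cx"],cal["fy"]*c[1]/c[2]+cal["cy"]
E
python3 - <<'E'
from h import *
s=sensors.get_state();print({k:np.round(v,3) for k,v in s.items()},ctrl.hold_point_z)
for n in("side","top"):
    c=vision.calibration(n);im,d=vision.camera(n);cv2.imwrite(f"pics/{n}0.png",im);np.savez(f"{n}0.npz",im=im,d=d,**c)
    print(n,-np.array(c["R"]).T@c["t"],np.round(c["R"],2).tolist(),c["fx"],(d>0).mean())
E
```

```text
pics
{'time_s': np.float64(0.0), 'qpos': array([-1.405,  0.359,  1.511,  0.   ,  1.272, -0.115]), 'qd': array([-0.001, -0.002,  0.001, -0.   , -0.   ,  0.   ]), 'tau': array([-1.0000e-03, -5.1537e+01, -2.7073e+01,  6.7000e-02,  3.5000e-02,
       -0.0000e+00]), 'position': array([ 0.166, -0.576,  0.222]), 'eef_rot': array([ 0.99 ,  0.14 , -0.   , -0.001]), 'wrist_force': array([ 0.43 , -0.209, -0.466]), 'moment': array([ 0.002, -0.022,  0.   ]), 'gripper_force': np.float64(0.0), 'gripper_width': np.float64(1.0)} 0.0187
side [0.05361019 0.66876526 0.9561132 ] [[-0.79, -0.62, -0.0], [-0.45, 0.58, -0.68], [0.42, -0.54, -0.73]] 381.8387454411983 0.99581640625
top [0.44724494 0.02646692 1.14524242] [[0.01, -1.0, -0.01], [-1.0, -0.01, -0.09], [0.09, 0.01, -1.0]] 379.3815687736369 0.99600390625
```

```bash
sleep 1; ls pics
```

```text
side0.png
top0.png
```

View pics/top0.png

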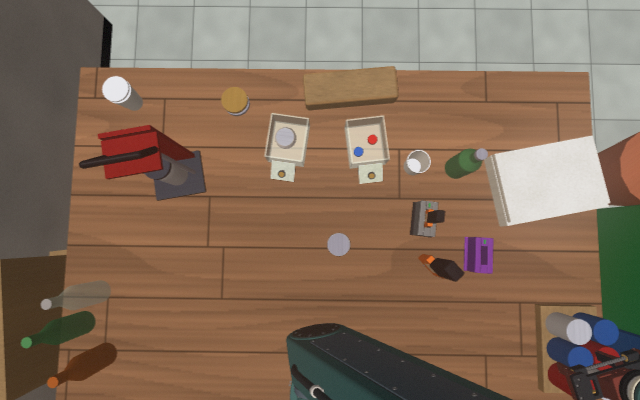

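View pics/side0.png

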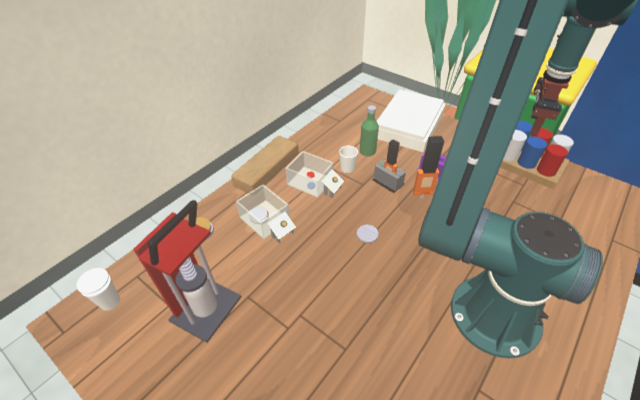

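The top view shows the grey dock at (425,219) with the black handle at about (438,216). The caps box is at (367,142) with its tag at (371,175), and the can box and its tag are at (287,140) and (282,174). The cup is at (418,162), the bottle at (465,163), the lid at (339,244), the purple dock at (479,254), and a bigger look-alike reader stands at about (440,265). Next I'll measure these from enlarged crops and depth.

```bash
python3 - <<'E'
from h import *
T=np.load("top0.npz");S=np.load("side0.npz")
a=cv2.resize(T["im"][120:300,330:510],(800,800),interpolation=cv2.INTER_CUBIC)[:600]
b=cv2.resize(S["im"][125:205,280:460],(800,356),interpolation=cv2.INTER_CUBIC)
cv2.imwrite("pics/t_crop.png",cv2.resize(T["im"][130:290,330:510],(675,600),interpolation=cv2.INTER_CUBIC));cv2.imwrite("pics/s_crop.png",b)
for n,Z in(("top",T),("side",S)):
    P=cloud(Z,Z["d"]);np.save(n+"P.npy",P)
    for nm,(u,v) in dict(top=dict(dock=(418,225),handle=(438,216),tag=(371,175),panel=(365,180),boxrim=(348,140),big=(450,270),cup=(418,162),lid=(339,244),bottle=(482,154),purple=(470,255)),side=dict(handle=(393,145),dock=(395,182),big=(433,145),tag=(335,180),panel=(325,183),lid=(367,233)))[n].items():
        print(n,nm,np.round(P[v,u],3))
E
```

```text
top dock [ 0.486 -0.244  0.057]
top handle [ 0.505 -0.265  0.179]
top tag [ 0.628 -0.109  0.064]
top panel [ 0.617 -0.095  0.038]
top boxrim [ 0.731 -0.043  0.062]
top big [ 0.375 -0.27   0.247]
top cup [ 0.681 -0.261 -0.001]
top lid [ 0.428 -0.021  0.011]
top bottle [ 0.662 -0.374  0.197]
top purple [ 0.401 -0.403  0.024]
side handle [ 0.5   -0.259  0.176]
side dock [ 0.462 -0.242  0.044]
side big [ 0.369 -0.26   0.238]
side tag [ 0.621 -0.106  0.063]
side panel [ 0.644 -0.079  0.056]
side lid [ 0.425 -0.016  0.011]
```

View pics/t_crop.png

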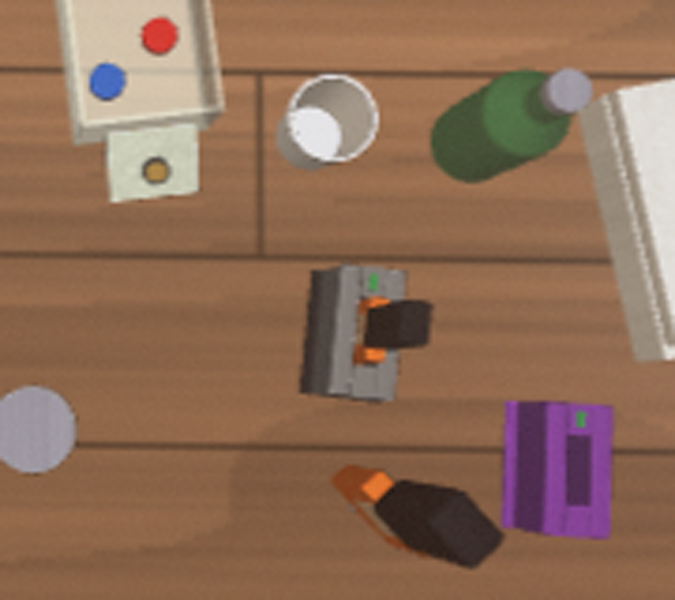

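View pics/s_crop.png

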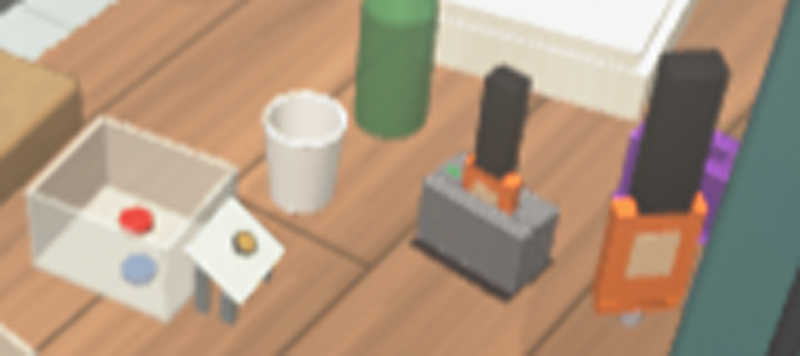

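The crops show the reader standing upright in the grey dock, with its width along the dock's length (roughly world x). The tag's brass middle is at about (372,175) in the full top frame. The big look-alike stands about 120 mm nearer the robot than the dock. Next I'll measure the handle, dock, tag and panel.

```bash
python3 - <<'E'
from h import *
T=np.load("top0.npz");S=np.load("side0.npz");im=T["im"].astype(int)
P=np.load("topP.npy");Q=np.load("sideP.npy")
def rect(m,nm):
    r=cv2.minAreaRect((P[m][:,:2]*1000).astype(np.float32));print(nm,m.sum(),"z",np.round(np.percentile(P[m][:,2],[5,50,95]),3),"c",np.round(r[0],1),"size",np.round(r[1],1),"ang",round(r[2],1))
def near(P,x,y,r):return np.hypot(P[...,0]-x,P[...,1]-y)<r
rect(near(P,.5,-.263,.04)&(P[...,2]>.172),"handle top")
rect(near(P,.49,-.26,.075)&(P[...,2]>.058)&(P[...,2]<.07),"dock top")
rect(near(Q,.5,-.263,.04)&(Q[...,2]>.172),"x") if 0 else None
m=near(Q,.5,-.263,.04)&(Q[...,2]>.15);print("side handle",np.round(Q[m].mean(0),3))
m=near(Q,.49,-.26,.075)&(Q[...,2]>.058)&(Q[...,2]<.07);print("side dock",cv2.minAreaRect((Q[m][:,:2]*1000).astype(np.float32)))
# box rim via rays at z=.08
rect(near(P,.72,-.1,.12)&(P[...,2]>.074)&(P[...,2]<.086),"box rim")
# panel plane
hsv=cv2.cvtColor(T["im"],cv2.COLOR_BGR2HSV)
m=near(P,.62,-.105,.05)&(P[...,2]>.025)&(P[...,2]<.08)
X=P[m];c=X.mean(0);u,s,v=np.linalg.svd(X-c);n=v[2]*np.sign(v[2][2]);print("panel",m.sum(),c,n,np.degrees(np.arccos(n[2])),np.degrees(np.arctan2(n[1],n[0])),s)
rect(m,"panel")
m2=np.zeros((400,640),bool);m2[165:185,360:385]=1
b=m2&(hsv[...,1]>120)&(hsv[...,2]<190)&(hsv[...,0]<30)&(P[...,2]>.04)
v_,u_=np.nonzero(b);print("tag top px",b.sum(),u_.mean(),v_.mean(),np.round(np.median(P[b],0),4))
h2=cv2.cvtColor(S["im"],cv2.COLOR_BGR2HSV);m2=np.zeros((400,640),bool);m2[172:188,326:344]=1
b2=m2&(h2[...,1]>100)&(h2[...,0]<30);v2,u2=np.nonzero(b2);print("tag side px",b2.sum(),u2.mean(),v2.mean(),np.round(np.median(Q[b2],0),4))
o1,d1=ray(T,u_.mean(),v_.mean());o2,d2=ray(S,u2.mean(),v2.mean())
A=np.stack([d1,-d2],1);k=np.linalg.lstsq(A,o2-o1,rcond=None)[0];print("tri",o1+k[0]*d1,o2+k[1]*d2)
m=near(P,.375,-.265,.08)&(P[...,2]>.02);print("big extents",P[m].min(0),P[m].max(0))
m=near(P,.375,-.265,.08)&(P[...,2]>.235);rect(m,"bigtop")
E
```

```text
handle top 104 z [0.175 0.179 0.182] c [ 506.4 -270.5] size [28.3 20.6] ang 0.8
dock top 446 z [0.06  0.064 0.067] c [ 505.4 -270.7] size [50.9 99.8] ang 83.5
side handle [ 0.5   -0.265  0.17 ]
side dock ((502.39044189453125, -267.2306823730469), (55.63610076904297, 101.99189758300781), 83.41227722167969)
box rim 259 z [0.075 0.078 0.081] c [ 730.8 -124.8] size [135.6 164.9] ang 6.6
panel 490 [ 0.63892787 -0.1078111   0.05175654] [-0.55030915 -0.04982255  0.83347319] 33.54281082852913 -174.82679781157998 [0.44016853 0.41440397 0.12556616]
panel 490 z [0.033 0.053 0.069] c [ 640.4 -109. ] size [57.9 68.9] ang 6.9
tag top px 18 371.22222222222223 175.5 [ 0.6272 -0.1101  0.0607]
tag side px 47 339.93617021276594 177.53191489361703 [ 0.6529 -0.1941 -0.0008]
tri [ 0.62486282 -0.1085899   0.07333397] [ 0.60957254 -0.11786191  0.07196857]
big extents [ 0.34242412 -0.30357524  0.02661456] [ 0.40386219 -0.2498363   0.25229296]
bigtop 268 z [0.24  0.248 0.251] c [ 373.5 -278.9] size [42.1 31.4] ang 44.7
```

```bash
cat >> h.py <<'E'
from scipy.spatial.transform import Rotation as Rn
def tool(): 
    s=sensors.get_state();return s,np.array(s["position"]),Rn.from_quat(s["eef_rot"]).as_matrix()
def delta(W):
    s,p,R=tool();return np.round(1000*R.T@(np.array(W)-p),1)
def az():
    s,p,R=tool();return np.degrees(np.arctan2(R[1,0],R[0,0]))
E
python3 - <<'E'
from h import *
s,p,R=tool();print("az",az(),"tilt",R[:,2])
c=vision.calibration("wrist");C=-np.array(c["R"]).T@c["t"];print("cam in tool",R.T@(C-p),"axes",np.round(np.array(c["R"])@R,2),c["fx"])
print(delta([.166,-.576,.30]),delta([.505,-.27,.30]))
E
```

```text
az 16.088948491585636 tilt [-2.71308719e-04  1.55480800e-03 -9.99998754e-01]
cam in tool [ 0.07089461  0.00036678 -0.16231515] axes [[ 0.    1.    0.  ]
 [-0.97  0.   -0.26]
 [-0.26 -0.    0.97]] 297.6996556423047
[ -0.2  -0.1 -78.1] [ 410.4 -200.2  -77.7]
```

Call:
{"op": "servo_tool", "data": {"targets": [{"jaw": 87, "delta_pos": [0, 0, -40], "spin": 0.1}, {"jaw": 87, "delta_pos": [20, -10, -78], "spin": 0.2}, {"jaw": 87, "delta_pos": [50, -25, -78], "spin": 0.3}, {"jaw": 87, "delta_pos": [85, -42, -78], "spin": 0.394}, {"jaw": 87, "delta_pos": [120, -59, -78], "spin": 0.394}, {"jaw": 87, "delta_pos": [157, -76, -78], "spin": 0.394}, {"jaw": 87, "delta_pos": [194, -94, -78], "spin": 0.394}, {"jaw": 87, "delta_pos": [231, -112, -78], "spin": 0.394}, {"jaw": 87, "delta_pos": [268, -130, -78], "spin": 0.394}, {"jaw": 87, "delta_pos": [305, -148, -78], "spin": 0.394}, {"jaw": 87, "delta_pos": [342, -166, -78], "spin": 0.394}, {"jaw": 87, "delta_pos": [375, -183, -78], "spin": 0.394}, {"jaw": 87, "delta_pos": [400, -195, -78], "spin": 0.394}, {"jaw": 87, "delta_pos": [410, -200, -78], "spin": 0.394}, {"jaw": 87, "delta_pos": [410, -200, -78], "spin": 0.394}]}}

```text
time_s: 1.35
position: [0.506, -0.2689, 0.3001]
eef_rot: [0.998, -0.055, -0.0, -0.0]
wrist_force: [0.2, 0.2, -0.2]
gripper_width: 0.994
gripper_force: 0.0
```

```bash
python3 - <<'E'
from h import *
s,p,R=tool();print(s["time_s"],p,az(),s["wrist_force"],s["moment"])
c=vision.calibration("wrist");im,d=vision.camera("wrist");cv2.imwrite("pics/w1.png",im);np.savez("w1.npz",im=im,d=d,**c)
P=cloud(c,d)
def rect(m,nm):
    if m.sum()<5:print(nm,"none");return
    r=cv2.minAreaRect((P[m][:,:2]*1000).astype(np.float32));print(nm,m.sum(),"z",np.round(np.percentile(P[m][:,2],[5,50,95]),4),"c",np.round(r[0],1),"size",np.round(r[1],1),"ang",round(r[2],1),"mean",np.round(P[m].mean(0),4))
def near(x,y,r):return np.hypot(P[...,0]-x,P[...,1]-y)<r
rect(near(.506,-.27,.035)&(P[...,2]>.174)&(P[...,2]<.19),"handle top")
rect(near(.505,-.27,.07)&(P[...,2]>.061)&(P[...,2]<.07),"dock top")
m=near(.632,-.108,.05)&(P[...,2]>.02)&(P[...,2]<.09);print("panel pts",m.sum(),[np.round(proj(c,np.array([.632,-.109,.055])),0)])
E
```

```text
1.35 [ 0.50604255 -0.26887512  0.30014437] -6.294725794099586 [ 0.22311739  0.16413324 -0.20831589] [ 0.07004124  0.05518547 -0.02075188]
handle top 681 z [0.1782 0.1809 0.1821] c [ 507.3 -272.1] size [21.7 29.8] ang 83.5 mean [ 0.5083 -0.272   0.1807]
dock top 1632 z [0.0647 0.066  0.0675] c [ 506.4 -271.2] size [49.8 98.8] ang 84.2 mean [ 0.5181 -0.2716  0.0661]
panel pts 3252 [array([186.,  92.])]
```

View pics/w1.png

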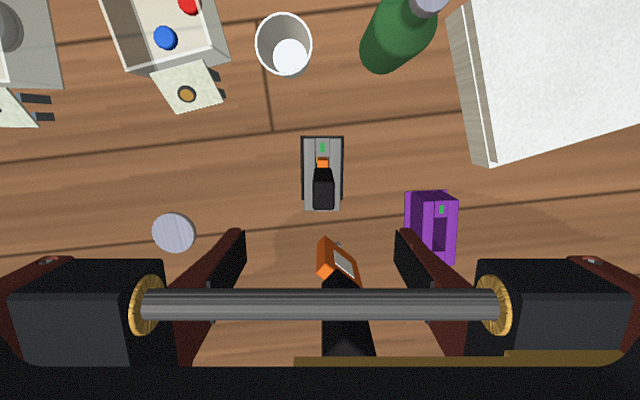

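The wrist view shows the reader's handle centred at (322,185) in the grey dock, the caps tag at (187,94) and the purple dock at (432,227). The handle top is at (507,-272,181) mm with yaw -6.3°, which matches the stated 16+165 mm. I'll fit the panel and tag from this view, then go down to the handle.

```bash
cat > tag.py <<'E'
from h import *
def tag(c,im,d,verbose=True):
    P=cloud(c,d);near=np.hypot(P[...,0]-.636,P[...,1]+.109)<.045
    hsv=cv2.cvtColor(im,cv2.COLOR_BGR2HSV)
    m=near&(P[...,2]>.028)&(P[...,2]<.085)&(hsv[...,1]<60)&(hsv[...,2]>150)
    X=P[m]
    for _ in range(4):
        cc=np.median(X,0);cc=X.mean(0);_,s,v=np.linalg.svd(X-cc,full_matrices=False);n=v[2]*np.sign(v[2][2]);r=abs((X-cc)@n);X=X[r<max(.003,np.median(r)*2)]
    print("panel",len(X),"c",cc,"n",n,"slope",np.degrees(np.arccos(n[2])),"az",np.degrees(np.arctan2(n[1],n[0])))
    b=near&(P[...,2]>.04)&(hsv[...,1]>110)&(hsv[...,0]<35)&((P-cc)@n>.006)
    v_,u_=np.nonzero(b);print("brass px",b.sum(),u_.mean(),v_.mean(),"pt",P[b].mean(0),"height above panel",np.median((P[b]-cc)@n))
    return u_.mean(),v_.mean(),cc,n
E
python3 - <<'E'
from tag import *
Z=np.load("w1.npz");T=np.load("top0.npz")
for z in(Z,T):
    u,v,cc,n=tag(z,z["im"],z["d"])
    # panel outline centre
    P=cloud(z,z["d"]);hs=cv2.cvtColor(z["im"],cv2.COLOR_BGR2HSV);w=np.hypot(P[...,0]-.636,P[...,1]+.109)<.055
    m=w&(abs((P-cc)@n)<.005)&(P[...,2]>.025)
    e2=np.cross([0,0,1],n);e2/=np.linalg.norm(e2);e1=np.cross(e2,n)
    q=np.stack([(P[m]-cc)@e1,(P[m]-cc)@e2],1)*1000;r=cv2.minAreaRect(q.astype(np.float32));print("outline",r,"->",cc+e1*r[0][0]/1e3+e2*r[0][1]/1e3)
print(delta([.507,-.272,.132]))
E
```

```text
panel 2285 c [ 0.64029224 -0.11068127  0.05289875] n [-0.57008193 -0.07388468  0.81825891] slope 35.08911784955483 az -172.61542294428557
brass px 127 186.03149606299212 94.54330708661418 pt [ 0.62769344 -0.1109544   0.06236195] height above panel 0.015011103486024796
outline ((-2.810314178466797, -2.059246063232422), (75.00331115722656, 91.34205627441406), 0.09471330046653748) -> [ 0.64230806 -0.10834355  0.05451426]
panel 358 c [ 0.63850094 -0.10893988  0.05010898] n [-0.56343039 -0.05670989  0.82421489] slope 34.49102612794749 az -174.25247285218435
brass px 21 371.0 175.38095238095238 pt [ 0.62731137 -0.10955398  0.06058287] height above panel 0.014737925729400317
outline ((-3.2387466430664062, -0.7698707580566406), (75.03820037841797, 89.10712432861328), 2.326218366622925) -> [ 0.64107985 -0.10790654  0.05194301]
[  2.6   1.6 168.2]
```

Call:
{"op": "servo_tool", "data": {"targets": [{"jaw": 87, "delta_pos": [1, 3, 40], "spin": 0}, {"jaw": 87, "delta_pos": [1, 3, 80], "spin": 0}, {"jaw": 87, "delta_pos": [1, 3, 115], "spin": 0}, {"jaw": 87, "delta_pos": [1, 3, 145], "spin": 0}, {"jaw": 87, "delta_pos": [1, 3, 162], "spin": 0}, {"jaw": 87, "delta_pos": [1, 3, 168], "spin": 0}, {"jaw": 87, "delta_pos": [1, 3, 168], "spin": 0}, {"jaw": 87, "delta_pos": [1, 3, 168], "spin": 0}]}}

```text
time_s: 2.07
position: [0.5051, -0.2751, 0.1334]
eef_rot: [0.998, -0.057, 0.0, 0.0]
wrist_force: [0.3, 0.2, 0.8]
gripper_width: 0.991
gripper_force: 0.0
```

Call:
{"op": "servo_tool", "data": {"targets": [{"jaw": 87, "delta_pos": [2, -3, 1.5], "spin": 0}, {"jaw": 60, "delta_pos": [2, -3, 1.5], "spin": 0}, {"jaw": 40, "delta_pos": [2, -3, 1.5], "spin": 0}, {"jaw": 10, "delta_pos": [2, -3, 1.5], "spin": 0}, {"jaw": 5, "delta_pos": [2, -3, 1.5], "spin": 0}, {"jaw": 5, "delta_pos": [2, -3, 1.5], "spin": 0}, {"jaw": 5, "delta_pos": [2, -3, 1.5], "spin": 0}, {"jaw": 5, "delta_pos": [2, -3, 1.5], "spin": 0}, {"jaw": 5, "delta_pos": [2, -3, 1.5], "spin": 0}, {"jaw": 5, "delta_pos": [2, -3, 1.5], "spin": 0}]}}

```text
time_s: 2.9
position: [0.5077, -0.271, 0.1311]
eef_rot: [0.998, -0.057, -0.0, -0.0]
wrist_force: [0.2, -0.6, 0.0]
gripper_width: 0.347
gripper_force: 0.0
```

Call:
{"op": "servo_tool", "data": {"targets": [{"jaw": 5, "delta_pos": [0, 0, 0], "spin": 0}, {"jaw": 5, "delta_pos": [0, 0, 0], "spin": 0}, {"jaw": 5, "delta_pos": [0, 0, 0], "spin": 0}, {"jaw": 5, "delta_pos": [0, 0, 0], "spin": 0}, {"jaw": 5, "delta_pos": [0, 0, 0], "spin": 0}, {"jaw": 5, "delta_pos": [0, 0, 0], "spin": 0}]}}

```text
time_s: 3.4
position: [0.5077, -0.271, 0.1311]
eef_rot: [0.998, -0.057, -0.0, -0.0]
wrist_force: [-0.2, -0.1, -0.8]
gripper_width: 0.252
gripper_force: 30.0
```

Call:
{"op": "servo_tool", "data": {"targets": [{"jaw": 5, "delta_pos": [0, 0, -12], "spin": 0}, {"jaw": 5, "delta_pos": [0, 0, -26], "spin": 0}, {"jaw": 5, "delta_pos": [0, 0, -35], "spin": 0}, {"jaw": 5, "delta_pos": [0, 0, -35], "spin": 0}, {"jaw": 5, "delta_pos": [0, 0, -35], "spin": 0}, {"jaw": 5, "delta_pos": [4, 0, -35.5], "spin": 0}, {"jaw": 5, "delta_pos": [9, 0, -36], "spin": 0}, {"jaw": 5, "delta_pos": [16, 0, -37], "spin": 0}, {"jaw": 5, "delta_pos": [23, 0, -37.4], "spin": 0}, {"jaw": 5, "delta_pos": [30, 0, -37.2], "spin": 0}, {"jaw": 5, "delta_pos": [37, 0, -36.6], "spin": 0}, {"jaw": 5, "delta_pos": [44, 0, -36], "spin": 0}]}}

```text
time_s: 4.4
position: [0.55, -0.2754, 0.1659]
eef_rot: [0.998, -0.056, -0.002, -0.001]
wrist_force: [-4.7, 0.5, -1.3]
gripper_width: 0.246
gripper_force: 30.0
```

```bash
cat > look.py <<'E'
from h import *
import sys
s,p,R=tool();print(s["time_s"],np.round(p,4),"az",az(),"F",np.round(s["wrist_force"],2),"g",s["gripper_width"]*88,s["gripper_force"])
n=sys.argv[1];c=vision.calibration("side");im,d=vision.camera("side");np.savez(n+".npz",im=im,d=d,**c)
g=p-R[:,2]*.0187
# orange head mask near gripper, tilt in tool x-z plane from point cloud
P=cloud(c,d);hs=cv2.cvtColor(im,cv2.COLOR_BGR2HSV)
L=(P-g)@R   # tool coords about the grip point
m=(hs[...,1]>150)&(hs[...,0]<18)&(hs[...,2]>90)&(abs(L[...,1])<.03)&(np.linalg.norm(L,axis=-1)<.17)
q=(L[m][:,[0,2]]*1000).astype(np.float32)
print("orange n",m.sum(),"mean",L[m].mean(0) if m.any() else 0)
if m.sum()>10:
    r=cv2.minAreaRect(q);c0=np.array(r[0]);print(r,"bearing of head from grip (deg from tool z, + toward +x)",np.degrees(np.arctan2(c0[0],c0[1])))
u,v=map(int,proj(c,g));u0=max(0,min(u-70,480));v0=max(0,min(v-60,280))
cv2.imwrite(f"pics/{n}.png",cv2.resize(im[v0:v0+120,u0:u0+160],(800,600),interpolation=cv2.INTER_CUBIC));print("crop origin",u0,v0,"x5")
E
python3 look.py l1
```

```text
4.4 [ 0.55   -0.2754  0.1659] az -6.476691915436371 F [-4.68  0.54 -1.29] g 21.65073793399507 29.999622702598572
orange n 158 mean [-0.04384203 -0.00562356  0.08391297]
((-36.609893798828125, 87.74917602539062), (52.72161102294922, 74.01434326171875), 13.373300552368164) bearing of head from grip (deg from tool z, + toward +x) -22.646418810278924
crop origin 312 74 x5
```

Call:
{"op": "servo_tool", "data": {"targets": [{"jaw": 5, "delta_pos": [7, 0, 1], "spin": 0}, {"jaw": 5, "delta_pos": [14, 0, 3], "spin": 0}, {"jaw": 5, "delta_pos": [20.5, 0, 5], "spin": 0}, {"jaw": 5, "delta_pos": [26, 0, 7], "spin": 0}, {"jaw": 5, "delta_pos": [31.5, 0, 9], "spin": 0}, {"jaw": 5, "delta_pos": [32, 0, 9.5], "spin": 0}, {"jaw": 5, "delta_pos": [29, 0, -5], "spin": 0}, {"jaw": 5, "delta_pos": [20, 0, -45], "spin": 0}, {"jaw": 5, "delta_pos": [10, 0, -85], "spin": 0}, {"jaw": 5, "delta_pos": [10, 0, -85], "spin": 0}, {"jaw": 5, "delta_pos": [10, 0, -85], "spin": 0}]}}

```text
time_s: 5.37
position: [0.564, -0.2787, 0.2555]
eef_rot: [0.998, -0.057, 0.004, 0.002]
wrist_force: [-0.5, 0.8, -2.1]
gripper_width: 0.249
gripper_force: 30.0
```

```bash
python3 look.py l2
```

```text
5.3667 [ 0.564  -0.2787  0.2555] az -6.498671619837874 F [-0.53  0.8  -2.08] g 21.952091670932234 29.99885380268097
orange n 191 mean [-0.07193568 -0.00648037  0.07628126]
((-68.457763671875, 76.95242309570312), (49.66460418701172, 72.81526947021484), 27.252866744995117) bearing of head from grip (deg from tool z, + toward +x) -41.65666067219589
crop origin 312 49 x5
```

View pics/l2.png

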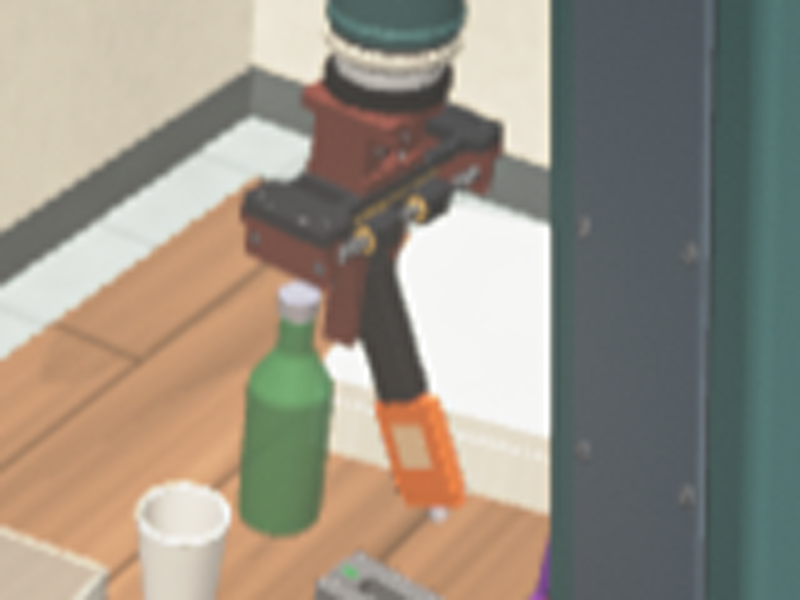

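The side view shows the reader clear of the dock and leaning in the fingers. The nose is at about (440,517) and the label at (411,445) in the crop. I'll cast rays onto the reader's plane to get the tilt.

```bash
python3 - <<'E'
from h import *
Z=np.load("l2.npz");s,p,R=tool();g=p-R[:,2]*.0187
def cast(U,V,y):
    o,d=ray(Z,U/5+312-.4,V/5+49-.4);o=R.T@(o-g);d=R.T@d;k=(y-o[1])/d[1];return 1000*(o+k*d)
t=cast(440,517,0);print("tip",t,np.hypot(t[0],t[2]),np.degrees(np.arctan2(-t[0],t[2])))
a,b=cast(378,408,-.007),cast(402,500,-.007);print("left edge",a,b,np.degrees(np.arctan2(-(b-a)[0],(b-a)[2])))
l=cast(411,445,-.007);print("label",l,np.degrees(np.arctan2(-l[0],l[2])))
hs=cv2.cvtColor(Z["im"],cv2.COLOR_BGR2HSV);m=(hs[...,1]>150)&(hs[...,0]<18)&(hs[...,2]>90);m[:125]=0;m[155:]=0;m[:,:380]=0;m[:,412:]=0
c=max(cv2.findContours(m.astype(np.uint8),0,2)[0],key=cv2.contourArea);print(cv2.approxPolyDP(c,2,True).reshape(-1,2).tolist(),m.sum())
print("tip predicted px for 35:",[np.round((np.array(proj(Z,g+R@(np.array([-np.sin(t),0,np.cos(t)])*.1438)))-[311.6,48.6])*5) for t in np.radians([30,35,40])])
E
```

```text
tip [-86.94980051   0.         118.96481044] 147.35295698359053 36.162573546546454
left edge [-31.05710282  -7.          55.93673706] [-60.14237278  -7.         115.62232776] 25.980347708880796
label [-60.33318528  -7.          70.28743171] 40.642065805918456
[[387, 130], [393, 149], [404, 149], [399, 130]] 193
tip predicted px for 35: [array([421., 514.]), array([435., 513.]), array([449., 510.])]
```

```bash
python3 - <<'E'
from h import *
T=np.load("top0.npz");W=np.load("w1.npz");S=np.load("side0.npz")
h2=cv2.cvtColor(S["im"],cv2.COLOR_BGR2HSV);m=np.zeros((400,640),bool);m[170:190,326:345]=1
b=m&(h2[...,1]>90)&(h2[...,0]>8)&(h2[...,0]<30)&(np.load("sideP.npy")[...,2]>.045);v,u=np.nonzero(b);print("side brass",b.sum(),u.mean(),v.mean())
rays=[ray(T,371.1,175.4),ray(W,186.03,94.54),ray(S,u.mean(),v.mean())]
def tri(rs):
    A=np.zeros((3,3));B=np.zeros(3)
    for o,d in rs:
        d=d/np.linalg.norm(d);M=np.eye(3)-np.outer(d,d);A+=M;B+=M@o
    return np.linalg.solve(A,B)
print(tri(rays),tri(rays[:2]),tri(rays[1:]),tri([rays[0],rays[2]]))
a=np.radians(186.5);n=np.array([np.sin(np.radians(35))*np.cos(a),np.sin(np.radians(35))*np.sin(a),np.cos(np.radians(35))])
tag=tri(rays);G=tag+n*(.1438+.030);print("n",n,"TCP pre",G-[0,0,.0187],delta(G-[0,0,.0187]),"foot",tag-n*(tag[2]-.05)/n[2],"stem",(tag[2]-.05)/n[2])
print("above",delta([.546,-.118,.335]))
E
```

```text
side brass 14 335.14285714285717 179.64285714285714
[ 0.62680928 -0.11031467  0.05890198] [ 0.62772686 -0.10992666  0.05979271] [ 0.62639981 -0.11043298  0.05900674] [ 0.62644171 -0.11096617  0.05786509]
n [-0.5698894  -0.0649307   0.81915204] TCP pre [ 0.5277625  -0.12159962  0.1825706 ] [ -52.7 -151.3   70.1] foot [ 0.63300244 -0.10960905  0.05      ] stem 0.01086730574555204
above [ -34.4 -156.8  -82.3]
```

Call:
{"op": "servo_tool", "data": {"targets": [{"jaw": 5, "delta_pos": [0, 0, -40], "spin": 0}, {"jaw": 5, "delta_pos": [-4, -10, -78], "spin": 0}, {"jaw": 5, "delta_pos": [-10, -40, -82], "spin": -0.12}, {"jaw": 5, "delta_pos": [-18, -75, -82], "spin": -0.24}, {"jaw": 5, "delta_pos": [-25, -110, -82], "spin": -0.36}, {"jaw": 5, "delta_pos": [-30, -140, -82], "spin": -0.48}, {"jaw": 5, "delta_pos": [-34, -157, -82], "spin": -0.6}, {"jaw": 5, "delta_pos": [-34, -157, -82], "spin": -0.72}, {"jaw": 5, "delta_pos": [-34, -157, -82], "spin": -0.84}, {"jaw": 5, "delta_pos": [-34, -157, -82], "spin": -0.96}, {"jaw": 5, "delta_pos": [-34, -157, -82], "spin": -1.08}, {"jaw": 5, "delta_pos": [-34, -157, -82], "spin": -1.2}, {"jaw": 5, "delta_pos": [-34, -157, -82], "spin": -1.32}, {"jaw": 5, "delta_pos": [-34, -157, -82], "spin": -1.44}, {"jaw": 5, "delta_pos": [-34, -157, -82], "spin": -1.56}, {"jaw": 5, "delta_pos": [-34, -157, -82], "spin": -1.68}, {"jaw": 5, "delta_pos": [-34, -157, -82], "spin": -1.8}, {"jaw": 5, "delta_pos": [-34, -157, -82], "spin": -1.92}, {"jaw": 5, "delta_pos": [-34, -157, -82], "spin": -2.04}, {"jaw": 5, "delta_pos": [-34, -157, -82], "spin": -2.16}]}}

```text
time_s: 7.08
position: [0.5451, -0.1169, 0.3316]
eef_rot: [0.518, 0.855, -0.0, -0.002]
wrist_force: [0.3, 0.9, -1.5]
gripper_width: 0.246
gripper_force: 30.0
```

Call:
{"op": "servo_tool", "data": {"targets": [{"jaw": 5, "delta_pos": [0, 0, 0], "spin": -0.12}, {"jaw": 5, "delta_pos": [0, 0, 0], "spin": -0.24}, {"jaw": 5, "delta_pos": [0, 0, 0], "spin": -0.36}, {"jaw": 5, "delta_pos": [0, 0, 0], "spin": -0.48}, {"jaw": 5, "delta_pos": [0, 0, 0], "spin": -0.6}, {"jaw": 5, "delta_pos": [0, 0, 0], "spin": -0.72}, {"jaw": 5, "delta_pos": [0, 0, 0], "spin": -0.84}, {"jaw": 5, "delta_pos": [0, 0, 0], "spin": -0.96}, {"jaw": 5, "delta_pos": [0, 0, 0], "spin": -1.08}, {"jaw": 5, "delta_pos": [0, 0, 0], "spin": -1.2}, {"jaw": 5, "delta_pos": [0, 0, 0], "spin": -1.208}, {"jaw": 5, "delta_pos": [0, 0, 0], "spin": -1.208}]}}

```text
time_s: 8.08
position: [0.5451, -0.1171, 0.3323]
eef_rot: [-0.055, 0.998, 0.001, -0.001]
wrist_force: [-0.6, -0.6, -2.0]
gripper_width: 0.252
gripper_force: 30.0
```

```bash
cat > look2.py <<'E'
from h import *
import sys
n=sys.argv[1];s,p,R=tool();g=p-R[:,2]*.0187;print(s["time_s"],np.round(p,4),"az",az(),"F",np.round(s["wrist_force"],2),"g",s["gripper_force"])
out=[]
for k in("side","top","wrist"):
    c=vision.calibration(k);im,d=vision.camera(k);np.savez(f"{n}_{k}.npz",im=im,d=d,p=p,Rt=R,**c)
    tp=g+R@(np.array([-np.sin(.62),0,np.cos(.62)])*.1438)
    u,v=map(int,proj(c,tp));w=int(sys.argv[2]);h=w*3//4;u0=max(0,min(u-w//2,640-w));v0=max(0,min(v-h//2,400-h))
    out.append(cv2.resize(im[v0:v0+h,u0:u0+w],(400,300),interpolation=cv2.INTER_CUBIC));print(k,"origin",u0,v0,"scale",400/w,"pred tip",u,v)
out.append(np.zeros_like(out[0]));cv2.imwrite(f"pics/{n}.png",np.vstack([np.hstack(out[:2]),np.hstack(out[2:])]))
E
python3 - <<'E'
from h import *
print(sensors.get_state()["time_s"],az(),delta([.5278,-.1216,.1826]))
E
```

```text
8.0833 -173.67403608524222 [ 17.4  -2.8 149.8]
```

Call:
{"op": "servo_tool", "data": {"targets": [{"jaw": 5, "delta_pos": [17, -3, 35], "spin": 0}, {"jaw": 5, "delta_pos": [17, -3, 75], "spin": 0}, {"jaw": 5, "delta_pos": [17, -3, 110], "spin": 0}, {"jaw": 5, "delta_pos": [17, -3, 138], "spin": 0}, {"jaw": 5, "delta_pos": [17, -3, 150], "spin": 0}, {"jaw": 5, "delta_pos": [17, -3, 150], "spin": 0}, {"jaw": 5, "delta_pos": [17, -3, 150], "spin": 0}]}}

```text
time_s: 8.67
position: [0.5283, -0.122, 0.1832]
eef_rot: [-0.055, 0.998, 0.001, -0.001]
wrist_force: [0.1, 0.1, -1.2]
gripper_width: 0.249
gripper_force: 30.0
```

```bash
python3 look2.py k1 100
```

```text
8.6667 [ 0.5283 -0.122   0.1832] az -173.64518615878478 F [ 0.1   0.13 -1.24] g 29.999712109565735
side origin 288 138 scale 4.0 pred tip 338 175
top origin 323 142 scale 4.0 pred tip 373 179
wrist origin 270 243 scale 4.0 pred tip 320 280
```

View pics/k1.png

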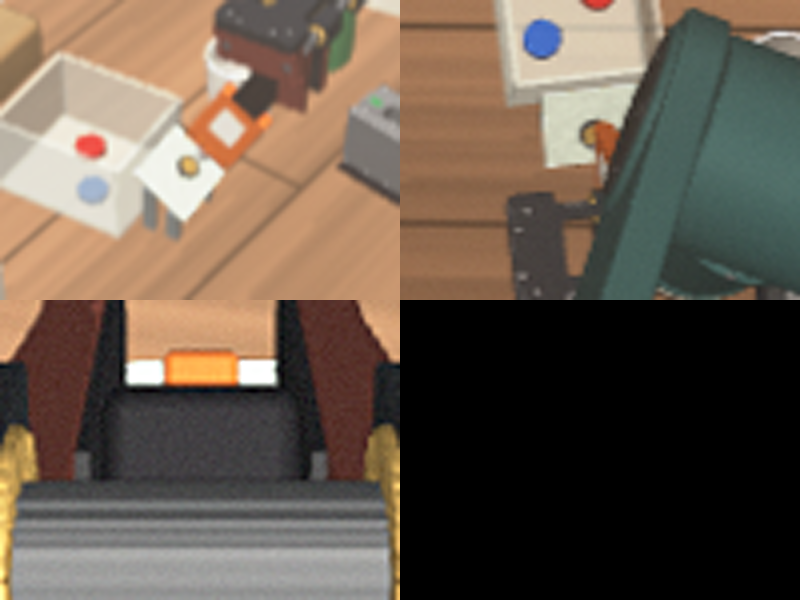

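The crops show the nose end at about (203,157) in the side view, just above the tag's brass middle at (189,166), with the label at (228,128). In the wrist view the head runs straight along the tool axis. I'll cast these onto the reader's plane.

```bash
python3 - <<'E'
from h import *
Z=np.load("k1_side.npz");p,R=Z["p"],Z["Rt"];g=p-R[:,2]*.0187
def cast(U,V,y,sc=4,o0=(288,138)):
    o,d=ray(Z,(U+.5)/sc+o0[0]-.5,(V+.5)/sc+o0[1]-.5);o=R.T@(o-g);d=R.T@d;return 1000*(o+(y-o[1])/d[1]*d)
for nm,U,V,y in(("tip",203,157,0),("label",228,128,.007)):
    t=cast(U,V,y);print(nm,t,"dist",np.hypot(t[0],t[2]),"tilt",np.degrees(np.arctan2(-t[0],t[2])))
# orange rectangle corners
im=Z["im"];hs=cv2.cvtColor(im,cv2.COLOR_BGR2HSV);m=(hs[...,1]>130)&(hs[...,0]<18)&(hs[...,2]>90);w=np.zeros_like(m);w[155:185,330:360]=1;m&=w
c=max(cv2.findContours(m.astype(np.uint8),0,2)[0],key=cv2.contourArea);print("poly",[( (q-[288,138])*4).tolist() for q in cv2.approxPolyDP(c,1.5,True).reshape(-1,2)])
# tilt from the depth cloud: sample broad-face points, PCA of in-plane rect
tag=np.array([.627,-.110,.0605]);print("tag in crop",(np.array(proj(Z,tag))-[288,138]+.5)*4-.5)
for th in(32,35,38):
    a=np.radians(th);ax=R@np.array([-np.sin(a),0,np.cos(a)]);print(th,"tip",np.round((np.array(proj(Z,g+.1438*ax))-[288,138]+.5)*4-.5,1),"label",np.round((np.array(proj(Z,g+R@[0,.007,0]+(.1338-.0375)*ax))-[288,138]+.5)*4-.5,1),"corners",[np.round((np.array(proj(Z,g+R@[0,.007,0]+l*ax+R@np.array([np.cos(a),0,np.sin(a)])*x))-[288,138]+.5)*4-.5).tolist() for l in(.0588,.1258) for x in(-.024,.024)])
E
```

```text
tip [-8.47500671e+01 -1.11022302e-13  1.24407409e+02] dist 150.53164863888364 tilt 34.26386758617264
label [-58.1713557    7.          74.39394868] dist 94.43710194459355 tilt 38.02315541854141
poly [[228, 84], [188, 124], [220, 164], [268, 124], [264, 112], [252, 120], [228, 96]]
tag in crop [187.20399641 165.95283659]
32 tip [211.8 158.4] label [235.3 137.7] corners [[237.0, 96.0], [280.0, 137.0], [197.0, 134.0], [239.0, 174.0]]
35 tip [205.5 152.1] label [230.9 133.4] corners [[235.0, 92.0], [276.0, 135.0], [192.0, 128.0], [232.0, 169.0]]
38 tip [199.4 145.7] label [226.8 128.9] corners [[233.0, 89.0], [273.0, 133.0], [188.0, 121.0], [226.0, 164.0]]
```

```bash
python3 - <<'E'
from h import *
Z=np.load("k1_side.npz");im=Z["im"][150:185,325:363]
cv2.imwrite("pics/k1z.png",cv2.resize(im,None,fx=16,fy=16,interpolation=cv2.INTER_CUBIC))
E
```

```text
(no output)
```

View pics/k1z.png

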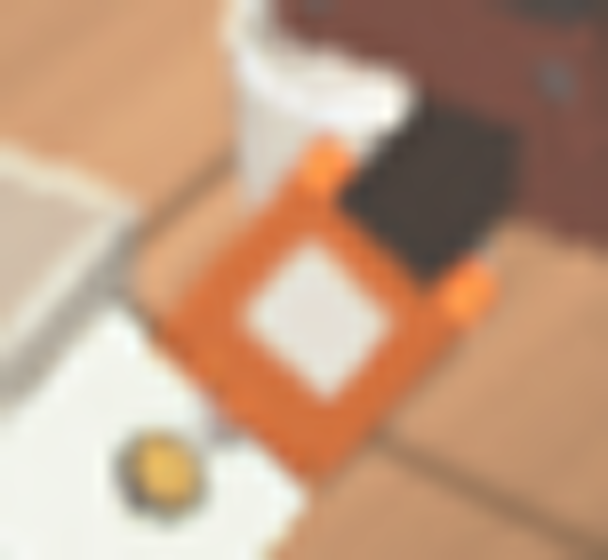

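The zoom shows the head's face with its left corner at (165,325), bottom corner at (315,480), right corner near (450,335), label centre at (320,322), nose at (222,428) and brass middle at (168,468). I'll cast the edges to get the tilt.

```bash
python3 - <<'E'
from h import *
from scipy.optimize import least_squares
Z=np.load("k1_side.npz");p,R=Z["p"],Z["Rt"];g=p-R[:,2]*.0187
px=lambda U,V:((U+.5)/16+325-.5,(V+.5)/16+150-.5)
def cast(U,V,y):
    o,d=ray(Z,*px(U,V));o=R.T@(o-g);d=R.T@d;return 1000*(o+(y-o[1])/d[1]*d)
def ang(a,b):d=b-a;return np.degrees(np.arctan2(d[2],d[0])),np.linalg.norm(d)
L,B,Rt=cast(165,325,.006),cast(315,480,.006),cast(445,335,.006)
print("bottom edge (deg from tool x, want tilt)",ang(L,B),"side edge",ang(B,Rt))
l=[cast(*q,.007) for q in((313,238),(242,310),(325,402),(398,325))];print("label edges",[ang(l[i],l[(i+1)%4]) for i in range(4)])
# fit tilt + image offset (calibration) over label centre, bottom corners
obs=np.array([px(320,322),px(165,325),px(315,480)])
def mod(x):
    a=np.radians(x[0]);ax=R@np.array([-np.sin(a),0,np.cos(a)]);ex=R@np.array([np.cos(a),0,np.sin(a)]);y=R[:,1]
    return np.array([proj(Z,g+y*.007+.0963*ax),proj(Z,g+y*.005+.1338*ax-.022*ex),proj(Z,g+y*.005+.1338*ax+.022*ex)])+x[1:]
r=least_squares(lambda x:(mod(x)-obs).ravel(),[35,0,0]);print(r.x,np.round(r.fun,2))
E
```

```text
bottom edge (deg from tool x, want tilt) (np.float64(35.30979665863758), np.float64(45.28410936642059)) side edge (np.float64(-62.079042092251655), np.float64(60.32767554237574))
label edges [(np.float64(120.99928670173932), np.float64(30.840395243635566)), (np.float64(38.199017526659745), np.float64(25.752928322784605)), (np.float64(-60.68676408887092), np.float64(32.526697068796985)), (np.float64(-145.38189921449998), np.float64(24.64197922121412))]
[31.75325951 -1.8953497  -2.29182677] [ 0.12  0.19 -0.11  0.23 -0.   -0.42]
```

```bash
python3 - <<'E'
from h import *
Z=np.load("k1_side.npz")
a=np.radians(186.4);n=np.array([np.sin(np.radians(35))*np.cos(a),np.sin(np.radians(35))*np.sin(a),np.cos(np.radians(35))]);e2=np.array([np.sin(a),-np.cos(a),0]);e1=np.cross(e2,n)
tag=np.array([.627,-.110,.0605]);t0=np.array(proj(Z,tag));print("e1",e1,"e2",e2)
J=np.stack([np.array(proj(Z,tag+v*.01))-t0 for v in(n,e1,e2)],1);print(J)
for nose in((218,432),(222,428),(212,438)):
    d=(np.array(nose)-np.array([168,468]))/16;print(nose,"d(mm along n, along e1):",10*np.linalg.solve(J[:,:2],d))
p,R=Z["p"],Z["Rt"];g=p-R[:,2]*.0187
for th in(32,34,36):
    t=np.radians(th);tip=g+R@np.array([-np.sin(t),0,np.cos(t)])*.1438-tag;print(th,"model tip rel tag n,e1,e2",np.round([1e3*tip@v for v in(n,e1,e2)],1))
E
```

```text
e1 [0.81404702 0.09131    0.57357644] e2 [-0.11146893  0.99376792  0.        ]
[[ 1.47438981 -2.02636001 -1.48903948]
 [-1.16620364 -2.07125803  1.69725809]]
(218, 432) d(mm along n, along e1): [20.36553704 -0.60367342]
(222, 428) d(mm along n, along e1): [22.25663243 -0.46144215]
(212, 438) d(mm along n, along e1): [17.52889396 -0.81702034]
32 model tip rel tag n,e1,e2 [29.2 -8.1 -0.8]
34 model tip rel tag n,e1,e2 [29.  -3.1 -0.8]
36 model tip rel tag n,e1,e2 [29.   2.  -0.8]
```

Call:
{"op": "servo_tool", "data": {"targets": [{"jaw": 5, "delta_pos": [-5.7, 0, 8.2], "spin": 0}, {"jaw": 5, "delta_pos": [-9.2, 0, 13.1], "spin": 0}, {"jaw": 5, "delta_pos": [-11.5, 0, 16.4], "spin": 0}, {"jaw": 5, "delta_pos": [-12.6, 0, 18], "spin": 0}, {"jaw": 5, "delta_pos": [-12.6, 0, 18], "spin": 0}, {"jaw": 5, "delta_pos": [-12.6, 0, 18], "spin": 0}]}}

```text
time_s: 9.32
position: [0.5414, -0.1207, 0.1661]
eef_rot: [-0.057, 0.998, 0.0, -0.0]
wrist_force: [0.3, -0.6, -2.2]
gripper_width: 0.248
gripper_force: 30.0
```

```bash
python3 - <<'E'
from h import *
s,p,R=tool();print(s["time_s"],np.round(p,4),np.round(s["wrist_force"],2))
c=vision.calibration("side");im,d=vision.camera("side");np.savez("k2_side.npz",im=im,d=d,p=p,Rt=R,**c)
cv2.imwrite("pics/k2z.png",cv2.resize(im[155:190,325:363],None,fx=16,fy=16,interpolation=cv2.INTER_CUBIC))
E
```

```text
9.3167 [ 0.5414 -0.1207  0.1661] [ 0.28 -0.65 -2.2 ]
```

View pics/k2z.png

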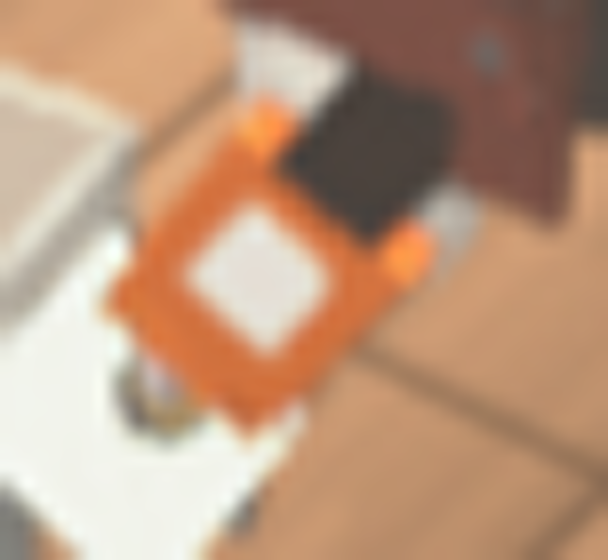

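Call:
{"op": "servo_tool", "data": {"targets": [{"jaw": 5, "delta_pos": [-0.9, 0, 3.1], "spin": 0}, {"jaw": 5, "delta_pos": [-1.5, 0, 3.9], "spin": 0}, {"jaw": 5, "delta_pos": [-2.1, 0, 4.7], "spin": 0}, {"jaw": 5, "delta_pos": [-2.1, 0, 4.7], "spin": 0}, {"jaw": 5, "delta_pos": [-2.1, 0, 4.7], "spin": 0}]}}

```text
time_s: 9.78
position: [0.5435, -0.1206, 0.1618]
eef_rot: [-0.057, 0.998, -0.0, 0.0]
wrist_force: [-1.6, 0.3, 3.4]
gripper_width: 0.247
gripper_force: 30.0
```

Call:
{"op": "servo_tool", "data": {"targets": [{"jaw": 5, "delta_pos": [-0.6, 0, 0.8], "spin": 0}, {"jaw": 5, "delta_pos": [-1.1, 0, 1.6], "spin": 0}, {"jaw": 5, "delta_pos": [-1.1, 0, 1.6], "spin": 0}, {"jaw": 5, "delta_pos": [-1.1, 0, 1.6], "spin": 0}]}}

```text
time_s: 10.12
position: [0.5445, -0.1205, 0.16]
eef_rot: [-0.057, 0.998, -0.0, 0.0]
wrist_force: [-2.1, 0.0, 5.7]
gripper_width: 0.251
gripper_force: 30.0
```

Call:
{"op": "servo_tool", "data": {"targets": [{"jaw": 5, "delta_pos": [0.6, 0, -0.8], "spin": 0}, {"jaw": 5, "delta_pos": [1.4, 0, -2], "spin": 0}, {"jaw": 5, "delta_pos": [1.4, 0, -2], "spin": 0}, {"jaw": 5, "delta_pos": [1.4, 0, -2], "spin": 0}, {"jaw": 5, "delta_pos": [1.4, 0, -2], "spin": 0}, {"jaw": 5, "delta_pos": [1.4, 0, -2], "spin": 0}]}}

```text
time_s: 10.62
position: [0.5433, -0.1206, 0.1619]
eef_rot: [-0.057, 0.998, 0.0, 0.0]
wrist_force: [-2.0, -0.2, 4.2]
gripper_width: 0.25
gripper_force: 30.0
```

```bash
python3 - <<'E'
from h import *
import time
n=np.array([-.570,-.064,.819])
for i in range(3):
    s,p,R=tool();f=np.array(s["wrist_force"]);print(s["time_s"],np.round(p,4),np.round(f,2),"Fn",(f-[0,-.3,-1.9])@n)
    if i==0:
        c=vision.calibration("side");im,d=vision.camera("side");np.savez("k3_side.npz",im=im,d=d,p=p,Rt=R,**c)
        cv2.imwrite("pics/k3z.png",cv2.resize(im[155:190,325:363],None,fx=16,fy=16,interpolation=cv2.INTER_CUBIC))
        w=vision.calibration("wrist");im,d=vision.camera("wrist");np.savez("k3_wrist.npz",im=im,d=d,p=p,Rt=R,**w)
E
```

```text
10.6167 [ 0.5433 -0.1206  0.1619] [-2.   -0.21  4.25] Fn 6.172041168445764
10.7167 [ 0.5433 -0.1206  0.1619] [-1.05 -0.21  3.5 ] Fn 5.009450729400821
10.7167 [ 0.5433 -0.1206  0.1619] [-1.05 -0.21  3.5 ] Fn 5.009450729400821
```

View pics/k3z.png

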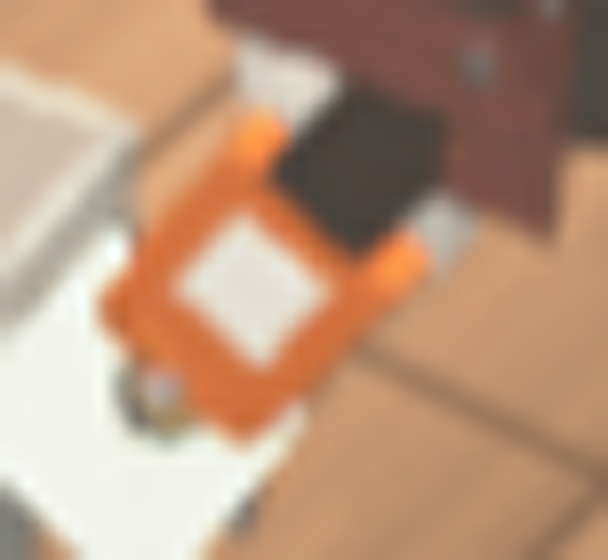

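The nose sits on the brass middle at about (165,386) in the crop, with a normal force of about 5 N. I'll hold still for the reading.

Call:
{"op": "servo_tool", "data": {"targets": [{"jaw": 5, "delta_pos": [0, 0, 0], "spin": 0}, {"jaw": 5, "delta_pos": [0, 0, 0], "spin": 0}, {"jaw": 5, "delta_pos": [0, 0, 0], "spin": 0}, {"jaw": 5, "delta_pos": [0, 0, 0], "spin": 0}, {"jaw": 5, "delta_pos": [0, 0, 0], "spin": 0}, {"jaw": 5, "delta_pos": [0, 0, 0], "spin": 0}, {"jaw": 5, "delta_pos": [0, 0, 0], "spin": 0}, {"jaw": 5, "delta_pos": [0, 0, 0], "spin": 0}, {"jaw": 5, "delta_pos": [0, 0, 0], "spin": 0}, {"jaw": 5, "delta_pos": [0, 0, 0], "spin": 0}, {"jaw": 5, "delta_pos": [0, 0, 0], "spin": 0}, {"jaw": 5, "delta_pos": [0, 0, 0], "spin": 0}, {"jaw": 5, "delta_pos": [0, 0, 0], "spin": 0}, {"jaw": 5, "delta_pos": [0, 0, 0], "spin": 0}, {"jaw": 5, "delta_pos": [0, 0, 0], "spin": 0}, {"jaw": 5, "delta_pos": [0, 0, 0], "spin": 0}, {"jaw": 5, "delta_pos": [0, 0, 0], "spin": 0}, {"jaw": 5, "delta_pos": [0, 0, 0], "spin": 0}, {"jaw": 5, "delta_pos": [0, 0, 0], "spin": 0}, {"jaw": 5, "delta_pos": [0, 0, 0], "spin": 0}]}}

```text
time_s: 12.38
position: [0.5432, -0.1206, 0.1619]
eef_rot: [-0.057, 0.998, 0.0, 0.0]
wrist_force: [-0.8, -0.5, 3.4]
gripper_width: 0.249
gripper_force: 30.0
```

```bash
python3 - <<'E'
from h import *
n=np.array([-.570,-.064,.819]);e1=np.array([.814,.0913,.5736]);e2=np.array([-.1115,.9938,0])
s,p,R=tool();f=np.array(s["wrist_force"])-[0,-.3,-1.9];print(s["time_s"],np.round(p,4),"Fn,e1,e2",np.round([f@n,f@e1,f@e2],2),"moment",np.round(s["moment"],3))
Z=np.load("k3_side.npz");P=cloud(Z,Z["d"]);g=p-R[:,2]*.0187;L=(P-g)@R*1000
hs=cv2.cvtColor(Z["im"],cv2.COLOR_BGR2HSV);m=(hs[...,1]>130)&(hs[...,0]<18)&(hs[...,2]>90)&(np.linalg.norm(L,axis=-1)<170)&(abs(L[...,1])<25)
print("orange",m.sum(),L[m].mean(0)); X=P[m];foot=np.array([.6345,-.109,.05])
q=X-foot;print("head in panel frame e1,e2,n: min",np.percentile(q@e1,[5,50,95]),np.percentile(q@e2,[5,50,95]),np.percentile(q@n,[5,50,95]))
Q=np.stack([q@e1,q@n],1)*1000;r=cv2.minAreaRect(Q[(L[m][:,1]>0)].astype(np.float32));print(r)
# independent tag re-fit in panel frame from wrist view before
E
```

```text
12.3833 [ 0.5432 -0.1206  0.1619] Fn,e1,e2 [ 4.82  2.35 -0.13] moment [ 0.011 -0.395 -0.019]
orange 140 [-57.76893252   7.4924489   73.87517031]
head in panel frame e1,e2,n: min [-0.01628341  0.0024638   0.02785976] [0.00062138 0.00661814 0.00983553] [0.03018997 0.06637279 0.09812547]
((5.12034797668457, 64.87631225585938), (84.42744445800781, 46.870689392089844), 84.93035888671875)
```

Step 2 should be met, at about 5 N held steady for more than 1.7 s. I'll retreat along the normal and check the dock's wall profile, because I want to push the reader upright against it.

Call:
{"op": "servo_tool", "data": {"targets": [{"jaw": 5, "delta_pos": [5.7, 0, -8.2], "spin": 0}, {"jaw": 5, "delta_pos": [17, 0, -25], "spin": 0}, {"jaw": 5, "delta_pos": [29, 0, -50], "spin": 0.1}, {"jaw": 5, "delta_pos": [29, 0, -90], "spin": 0.2}, {"jaw": 5, "delta_pos": [29, 0, -130], "spin": 0.3}, {"jaw": 5, "delta_pos": [29, 0, -165], "spin": 0.42}, {"jaw": 5, "delta_pos": [29, 0, -170], "spin": 0.54}]}}

```text
time_s: 12.97
position: [0.5161, -0.1247, 0.3385]
eef_rot: [0.215, 0.977, -0.001, 0.004]
wrist_force: [0.3, -0.7, -1.8]
gripper_width: 0.252
gripper_force: 30.0
```

```bash
python3 - <<'E'
from h import *
c0=np.array([.5065,-.2715]);a=np.radians(-6.3);ex=np.array([np.cos(a),np.sin(a)]);ey=np.array([-np.sin(a),np.cos(a)])
for f in("w1.npz","top0.npz","side0.npz"):
    Z=np.load(f);P=cloud(Z,Z["d"]);q=P[...,:2]-c0;u=q@ex*1000;v=q@ey*1000;z=P[...,2]*1000
    for lab,A,B in(("v",v,u),("u",u,v)):
        m=(abs(B)<(40 if lab=="v" else 18))&(abs(A)<75)&(z<72)
        print(f,lab,[(int(b),int(np.median(z[m&(A>=b)&(A<b+5)])),int(np.percentile(z[m&(A>=b)&(A<b+5)],90))) for b in range(-60,60,5) if (m&(A>=b)&(A<b+5)).sum()>3])
Z=np.load("top0.npz");P=cloud(Z,Z["d"]);
m=(np.hypot(P[...,0]-.655,P[...,1]+.36)<.07)&(P[...,2]>.03);print("bottle",P[m].min(0),P[m].max(0),P[m&(P[...,2]>.185)].mean(0))
E
```

```text
w1.npz v [(-60, 0, 1), (-55, 0, 1), (-50, 0, 1), (-45, 0, 1), (-40, 0, 1), (-35, 2, 4), (-30, 4, 5), (-25, 65, 66), (-20, 66, 67), (-15, 66, 67), (-10, 65, 66), (-5, 66, 67), (0, 66, 67), (5, 65, 67), (10, 66, 66), (15, 66, 67), (20, 65, 67), (25, 4, 64), (30, 3, 4), (35, 0, 1), (40, 0, 1), (45, 0, 1), (50, 0, 1), (55, 0, 0)]
w1.npz u [(-50, 66, 67), (-45, 65, 66), (-40, 66, 66), (-35, 66, 67), (-30, 66, 67), (-25, 66, 66), (-20, 65, 66), (-15, 66, 66), (-10, 66, 67), (-5, 66, 66), (0, 66, 67), (5, 66, 66), (10, 65, 66), (15, 65, 66), (20, 65, 67), (25, 66, 67), (30, 66, 67), (35, 66, 67), (40, 66, 67), (45, 65, 66), (50, 0, 1), (55, 0, 1)]
top0.npz v [(-60, -2, 0), (-55, -2, 0), (-50, -2, 0), (-45, 0, 1), (-25, 63, 65), (-20, 64, 65), (-15, 63, 66), (-10, 63, 65), (-5, 64, 66), (0, 65, 66), (5, 64, 70), (10, 63, 65), (15, 64, 67), (20, 59, 65), (25, 19, 55), (30, 0, 4), (35, -2, 0), (40, -1, 1), (45, 0, 1), (50, -2, 1), (55, -1, 0)]
top0.npz u [(-60, -1, 0), (-55, 9, 61), (-50, 63, 65), (-45, 64, 67), (-40, 64, 66), (-35, 64, 65), (-30, 63, 65), (-25, 59, 66), (-20, 64, 66), (-15, 63, 71), (-10, 64, 67), (-5, 63, 69), (0, 64, 67), (5, 63, 66), (10, 63, 68), (15, 63, 67), (20, 63, 66), (25, 63, 66), (30, 64, 66), (35, 64, 66), (40, 65, 66), (45, 63, 66), (55, 0, 2)]
side0.npz v [(-25, 63, 65), (-20, 64, 66), (-15, 64, 67), (-10, 64, 66), (-5, 64, 68), (0, 65, 68), (5, 66, 68), (10, 64, 66), (15, 64, 66), (20, 35, 65), (25, 33, 58), (30, 1, 11), (35, 0, 3), (40, -1, 0), (45, -1, 1), (50, -1, 0), (55, -1, 1)]
side0.npz u [(-60, 4, 42), (-55, 31, 63), (-50, 65, 66), (-45, 65, 67), (-40, 64, 67), (-35, 64, 66), (-30, 65, 69), (-25, 64, 68), (-20, 65, 68), (-15, 63, 68), (-10, 63, 65), (-5, 66, 69), (0, 66, 68), (10, 66, 69), (15, 63, 66), (25, 65, 67), (30, 65, 66), (35, 65, 66), (40, 64, 67)]
bottle [ 0.63011945 -0.40435888  0.03032644] [ 0.69248794 -0.33907794  0.20199287] [ 0.66208442 -0.37063765  0.19647691]
```

The dock body is 50 mm wide with vertical walls at v=±25 mm and a 4 mm base flange. I'll push the head flush against its open +y wall.

```bash
python3 - <<'E'
from h import *
print(az(),np.radians(az()-83.7),delta([.521,-.1403,.136]))
E
```

```text
155.21457422198824 1.248164783335557 [ -9.2 -12.2 202.6]
```

Call:
{"op": "servo_tool", "data": {"targets": [{"jaw": 5, "delta_pos": [-9, -12, 10], "spin": 0.12}, {"jaw": 5, "delta_pos": [-9, -12, 20], "spin": 0.24}, {"jaw": 5, "delta_pos": [-9, -12, 30], "spin": 0.36}, {"jaw": 5, "delta_pos": [-9, -12, 30], "spin": 0.48}, {"jaw": 5, "delta_pos": [-9, -12, 30], "spin": 0.6}, {"jaw": 5, "delta_pos": [-9, -12, 30], "spin": 0.72}, {"jaw": 5, "delta_pos": [-9, -12, 30], "spin": 0.84}, {"jaw": 5, "delta_pos": [-9, -12, 30], "spin": 0.96}, {"jaw": 5, "delta_pos": [-9, -12, 40], "spin": 1.08}, {"jaw": 5, "delta_pos": [-9, -12, 60], "spin": 1.2}, {"jaw": 5, "delta_pos": [-9, -12, 95], "spin": 1.25}, {"jaw": 5, "delta_pos": [-9, -12, 130], "spin": 1.25}, {"jaw": 5, "delta_pos": [-9, -12, 165], "spin": 1.25}, {"jaw": 5, "delta_pos": [-9, -12, 190], "spin": 1.25}, {"jaw": 5, "delta_pos": [-9, -12, 202], "spin": 1.25}, {"jaw": 5, "delta_pos": [-9, -12, 202], "spin": 1.25}, {"jaw": 5, "delta_pos": [-9, -12, 202], "spin": 1.25}]}}

```text
time_s: 14.38
position: [0.5162, -0.138, 0.1292]
eef_rot: [0.744, 0.669, -0.001, -0.001]
wrist_force: [-0.1, 0.6, -0.8]
gripper_width: 0.248
gripper_force: 30.0
```

```bash
cat > st.py <<'E'
from h import *
s,p,R=tool();c0=np.array([.5065,-.2715]);a=np.radians(-6.3);q=p[:2]-c0
print(s["time_s"],np.round(p,4),"az",round(az(),2),"u",1e3*(q[0]*np.cos(a)+q[1]*np.sin(a)),"v",1e3*(-q[0]*np.sin(a)+q[1]*np.cos(a)),"grip z",1e3*p[2]+18.7,"F",np.round(s["wrist_force"],2))
for k in("side","top","wrist"):
    c=vision.calibration(k);im,d=vision.camera(k);P=cloud(c,d);g=p-R[:,2]*.0187;L=(P-g)@R*1000
    hs=cv2.cvtColor(im,cv2.COLOR_BGR2HSV);m=(hs[...,1]>130)&(hs[...,0]<18)&(hs[...,2]>90)&(np.linalg.norm(L,axis=-1)<165)&(abs(L[...,1])<14)&(d>0)
    if m.sum()<15:print(k,"few",m.sum());continue
    X=L[m];r=cv2.minAreaRect(X[:,[0,2]].astype(np.float32));print(k,m.sum(),"x",np.round(np.percentile(X[:,0],[3,50,97]),1),"y",np.round(np.percentile(X[:,1],[5,50,95]),1),"z",np.round(np.percentile(X[:,2],[3,97]),1),"rect",np.round(r[0],1),np.round(r[1],1),round(r[2],1))
    np.savez(f"st_{k}.npz",im=im,d=d,p=p,Rt=R,**c)
E
python3 st.py
```

```text
14.3833 [ 0.5162 -0.138   0.1292] az 83.93 u -4.954026759355576 v 133.7166975433639 grip z 147.94707033208672 F [-0.07  0.57 -0.8 ]
side 104 x [-86.  -53.5 -23.8] y [-11.5  -8.9  -1.5] z [ 35.9 111.9] rect [-55.2  68.7] [ 47.8 101.3] 28.6
top few 0
wrist 328 x [-30.5  10.6  18.3] y [-13.5 -10.3   8.5] z [-71.   57.3] rect [-12.1  33.9] [ 29.8 254.7] 20.7
```

Call:
{"op": "servo_tool", "data": {"targets": [{"jaw": 5, "delta_pos": [-8, 5, -2], "spin": -0.004}, {"jaw": 5, "delta_pos": [-16, 5, -3], "spin": -0.004}, {"jaw": 5, "delta_pos": [-23, 5, -5], "spin": -0.004}, {"jaw": 5, "delta_pos": [-30, 5, -7], "spin": -0.004}, {"jaw": 5, "delta_pos": [-37, 5, -9], "spin": -0.004}, {"jaw": 5, "delta_pos": [-44, 5, -11], "spin": -0.004}, {"jaw": 5, "delta_pos": [-51, 5, -13], "spin": -0.004}, {"jaw": 5, "delta_pos": [-58, 5, -14], "spin": -0.004}, {"jaw": 5, "delta_pos": [-65, 5, -15], "spin": -0.004}, {"jaw": 5, "delta_pos": [-71, 5, -16], "spin": -0.004}, {"jaw": 5, "delta_pos": [-75, 5, -17], "spin": -0.004}, {"jaw": 5, "delta_pos": [-75, 5, -17], "spin": -0.004}]}}

```text
time_s: 15.53
position: [0.5154, -0.2141, 0.1481]
eef_rot: [0.743, 0.67, 0.001, 0.0]
wrist_force: [1.3, 4.1, 1.7]
gripper_width: 0.246
gripper_force: 30.0
```

```bash
python3 st.py
```

```text
15.5333 [ 0.5154 -0.2141  0.1481] az 84.08 u 2.5667381959444238 v 58.048957398983575 grip z 166.84843060309612 F [1.26 4.09 1.7 ]
side 130 x [-24.6  11.6  19.2] y [-11.1  -8.2   1.7] z [ 56.1 128.9] rect [-3.4 93.1] [45.9 76.7] 3.6
top 41 x [ 4.  14.8 18.3] y [-6.9 -1.8  5.2] z [ 54.9 124.2] rect [10.6 90.2] [14.4 71.9] 4.9
wrist 703 x [ 9.7 14.9 19.2] y [-13.3  -0.2  13.5] z [-69.8 112.9] rect [ 4.2 16.3] [ 37.8 210.1] 4.4
```

Call:
{"op": "servo_tool", "data": {"targets": [{"jaw": 5, "delta_pos": [-4, -2, 0], "spin": 0}, {"jaw": 5, "delta_pos": [-8, -2, 0], "spin": 0}, {"jaw": 5, "delta_pos": [-9.5, -2, 0], "spin": 0}, {"jaw": 5, "delta_pos": [-9.5, -2, 0], "spin": 0}]}}

```text
time_s: 16.02
position: [0.5121, -0.2226, 0.1472]
eef_rot: [0.742, 0.67, 0.001, 0.0]
wrist_force: [1.5, 4.9, 1.6]
gripper_width: 0.244
gripper_force: 30.0
```

```bash
python3 st.py
```

```text
16.0167 [ 0.5121 -0.2226  0.1472] az 84.14 u 0.15613328398466925 v 49.252822728549944 grip z 165.92861632485366 F [1.51 4.9  1.55]
side 133 x [-18.9  18.7  26. ] y [-10.6  -8.3   2.3] z [ 55.8 127.3] rect [ 3.8 92.1] [47.1 81.3] 1.3
top 49 x [ 7.5 22.8 24.1] y [-6.8 -2.5  5.4] z [ 56.9 125.7] rect [ 15.7 110. ] [ 16.9 107.9] 1.4
wrist 814 x [11.1 19.6 24.1] y [-13.4  -0.6  13.6] z [-60.9 114.9] rect [ 7.2 13.1] [ 40.3 216.5] 1.8
```

Call:
{"op": "servo_tool", "data": {"targets": [{"jaw": 5, "delta_pos": [10, 0, 0], "spin": 0}, {"jaw": 5, "delta_pos": [12, 0, -35], "spin": 0}, {"jaw": 5, "delta_pos": [12, 0, -65], "spin": 0}, {"jaw": 5, "delta_pos": [5, 0, -70], "spin": 0.12}, {"jaw": 5, "delta_pos": [0, 0, -70], "spin": 0.24}, {"jaw": 5, "delta_pos": [-7, 0, -70], "spin": 0.36}, {"jaw": 5, "delta_pos": [-14, 0, -70], "spin": 0.48}, {"jaw": 5, "delta_pos": [-21, 0, -70], "spin": 0.6}, {"jaw": 5, "delta_pos": [-28, 0, -70], "spin": 0.72}, {"jaw": 5, "delta_pos": [-35, 0, -70], "spin": 0.84}, {"jaw": 5, "delta_pos": [-42, 0, -70], "spin": 0.96}, {"jaw": 5, "delta_pos": [-49, 0, -70], "spin": 1.08}, {"jaw": 5, "delta_pos": [-49, 0, -70], "spin": 1.2}, {"jaw": 5, "delta_pos": [-49, 0, -70], "spin": 1.32}, {"jaw": 5, "delta_pos": [-49, 0, -70], "spin": 1.44}, {"jaw": 5, "delta_pos": [-49, 0, -70], "spin": 1.56}, {"jaw": 5, "delta_pos": [-49, 0, -70], "spin": 1.578}, {"jaw": 5, "delta_pos": [-49, 0, -70], "spin": 1.578}, {"jaw": 5, "delta_pos": [-49, 0, -70], "spin": 1.578}]}}

```text
time_s: 17.75
position: [0.5064, -0.2716, 0.2167]
eef_rot: [0.999, -0.053, -0.0, 0.0]
wrist_force: [0.1, -0.3, -1.5]
gripper_width: 0.251
gripper_force: 30.0
```

```bash
python3 st.py; python3 - <<'E'
from h import *
print("to slot",delta([.5075,-.2712,.212]),"spin",np.radians(az()+6.3))
# head's nearest points & dock slot in wrist/side view
Z=np.load("st_wrist.npz");P=cloud(Z,Z["d"]);p,R=Z["p"],Z["Rt"];L=(P-(p-R[:,2]*.0187))@R*1000
m=(P[...,2]>.061)&(P[...,2]<.071)&(np.hypot(P[...,0]-.507,P[...,1]+.272)<.07);r=cv2.minAreaRect((P[m][:,:2]*1000).astype(np.float32));print("dock top in wrist",m.sum(),r)
E
```

```text
17.75 [ 0.5064 -0.2716  0.2167] az -6.06 u -0.04573421963039481 v -0.1198365948964623 grip z 235.40718482875528 F [ 0.09 -0.31 -1.54]
side 212 x [-113.8  -15.1   18.7] y [-10.6  -6.8   0.8] z [ 56.3 130.8] rect [-50.5  92.4] [ 83.9 141.3] 89.0
top 79 x [-116.5  -23.6   21.3] y [-7.8 -5.5  8.4] z [ 58. 122.] rect [-40.4 100.8] [ 57.5 149.1] 59.9
wrist 561 x [15.2 23.5 24.6] y [-6.1  0.2  6. ] z [ 40.7 113.6] rect [20.  14.4] [ 18.  210.4] 2.5
to slot [ 0.9 -0.5  4.8] spin 0.0026392765322233256
dock top in wrist 2462 ((508.0594482421875, -271.4510498046875), (50.02268981933594, 95.75247955322266), 83.7905044555664)
```

```bash
python3 - <<'E'
from h import *
for k in("wrist","side","top"):
    Z=np.load(f"st_{k}.npz");P=cloud(Z,Z["d"]);p,R=Z["p"],Z["Rt"];L=(P-(p-R[:,2]*.0187))@R*1000
    hs=cv2.cvtColor(Z["im"],cv2.COLOR_BGR2HSV);m=(hs[...,1]>130)&(hs[...,0]<18)&(hs[...,2]>90)&(abs(L[...,0])<45)&(abs(L[...,1])<14)&(L[...,2]>45)&(L[...,2]<150)
    X=L[m];print(k,len(X),"rect",cv2.minAreaRect(X[:,[0,2]].astype(np.float32)))
    for z0 in range(50,140,12):
        q=X[(X[:,2]>=z0)&(X[:,2]<z0+12)]
        if len(q)>3:print("  z",z0,len(q),"x",np.round(np.percentile(q[:,0],[3,50,97]),1),"y",np.round(np.median(q[:,1]),1))
E
```

```text
wrist 544 rect ((23.272994995117188, 85.59359741210938), (68.10340881347656, 10.002474784851074), 82.24321746826172)
  z 50 313 x [15.1 19.7 24.4] y 0.2
  z 62 59 x [23.9 24.4 24.6] y 0.2
  z 74 59 x [23.7 24.4 24.6] y 0.2
  z 86 43 x [23.7 24.4 24.7] y 0.2
  z 98 38 x [23.8 24.3 24.5] y -0.2
  z 110 32 x [22.9 24.2 24.5] y -0.2
side 200 rect ((-4.958614349365234, 91.71134948730469), (83.8887710571289, 50.17966842651367), 88.85967254638672)
  z 50 24 x [-28.2 -17.8  16.5] y -7.4
  z 62 38 x [-27.9  -5.9  19.1] y -7.4
  z 74 25 x [-28.5 -18.5  18.1] y -5.7
  z 86 22 x [-29.  -20.   17.5] y -8.2
  z 98 25 x [-27.6 -11.3  18.7] y -6.9
  z 110 40 x [-27.8  -8.   17.7] y -7.2
  z 122 25 x [-25.   -5.3  17. ] y -5.7
top 47 rect ((-0.5872306823730469, 89.28853607177734), (65.35128021240234, 47.0772590637207), 88.92252349853516)
  z 50 9 x [-22.5 -19.7  21.3] y -5.7
  z 62 12 x [-24.3 -19.5  20.9] y -7.3
  z 74 13 x [-24.3 -16.6  21.9] y -7.1
  z 86 4 x [-23.6 -20.1 -16.3] y -7.2
  z 98 5 x [-23.6 -21.2 -18.8] y -7.6
```

Call:
{"op": "servo_tool", "data": {"targets": [{"jaw": 5, "delta_pos": [1, 0, 8], "spin": 0.003}, {"jaw": 5, "delta_pos": [1, 0, 16], "spin": 0.003}, {"jaw": 5, "delta_pos": [1, 0, 22], "spin": 0.003}, {"jaw": 5, "delta_pos": [1, 0, 28], "spin": 0.003}, {"jaw": 5, "delta_pos": [1, 0, 34], "spin": 0.003}, {"jaw": 5, "delta_pos": [1, 0, 40], "spin": 0.003}, {"jaw": 5, "delta_pos": [1, 0, 44], "spin": 0.003}, {"jaw": 5, "delta_pos": [1, 0, 48], "spin": 0.003}, {"jaw": 5, "delta_pos": [1, 0, 48], "spin": 0.003}]}}

```text
time_s: 18.65
position: [0.5072, -0.2714, 0.1679]
eef_rot: [0.998, -0.056, -0.001, -0.0]
wrist_force: [0.2, 0.1, -1.9]
gripper_width: 0.248
gripper_force: 30.0
```

Call:
{"op": "servo_tool", "data": {"targets": [{"jaw": 5, "delta_pos": [0, 0, 6], "spin": 0}, {"jaw": 5, "delta_pos": [0, 0, 12], "spin": 0}, {"jaw": 5, "delta_pos": [0, 0, 18], "spin": 0}, {"jaw": 5, "delta_pos": [0, 0, 24], "spin": 0}, {"jaw": 5, "delta_pos": [0, 0, 29], "spin": 0}, {"jaw": 5, "delta_pos": [0, 0, 33], "spin": 0}, {"jaw": 5, "delta_pos": [0, 0, 35.5], "spin": 0}, {"jaw": 5, "delta_pos": [0, 0, 35.5], "spin": 0}, {"jaw": 5, "delta_pos": [0, 0, 35.5], "spin": 0}]}}

```text
time_s: 19.4
position: [0.5076, -0.2717, 0.1333]
eef_rot: [0.998, -0.056, -0.0, -0.0]
wrist_force: [0.1, -0.0, -1.5]
gripper_width: 0.248
gripper_force: 30.0
```

Call:
{"op": "servo_tool", "data": {"targets": [{"jaw": 5, "delta_pos": [0, 0, 1.2], "spin": 0}, {"jaw": 5, "delta_pos": [0, 0, 2], "spin": 0}, {"jaw": 5, "delta_pos": [0, 0, 2], "spin": 0}, {"jaw": 5, "delta_pos": [0, 0, 2], "spin": 0}]}}

```text
time_s: 19.73
position: [0.5077, -0.2717, 0.1315]
eef_rot: [0.998, -0.056, 0.0, -0.0]
wrist_force: [-0.5, 0.0, -1.5]
gripper_width: 0.251
gripper_force: 30.0
```

Call:
{"op": "servo_tool", "data": {"targets": [{"jaw": 30, "delta_pos": [0, 0, 0], "spin": 0}, {"jaw": 50, "delta_pos": [0, 0, 0], "spin": 0}, {"jaw": 70, "delta_pos": [0, 0, 0], "spin": 0}, {"jaw": 80, "delta_pos": [0, 0, 0], "spin": 0}, {"jaw": 80, "delta_pos": [0, 0, 0], "spin": 0}, {"jaw": 80, "delta_pos": [0, 0, 0], "spin": 0}, {"jaw": 80, "delta_pos": [0, 0, 0], "spin": 0}, {"jaw": 80, "delta_pos": [0, 0, 0], "spin": 0}, {"jaw": 80, "delta_pos": [0, 0, -15], "spin": 0}, {"jaw": 80, "delta_pos": [0, 0, -50], "spin": 0}, {"jaw": 80, "delta_pos": [0, 0, -90], "spin": 0}, {"jaw": 80, "delta_pos": [0, 0, -130], "spin": 0}, {"jaw": 80, "delta_pos": [0, 0, -168], "spin": 0}, {"jaw": 80, "delta_pos": [0, 0, -168], "spin": 0}, {"jaw": 80, "delta_pos": [0, 0, -168], "spin": 0}]}}

```text
time_s: 20.98
position: [0.509, -0.2727, 0.3022]
eef_rot: [0.998, -0.056, 0.003, 0.002]
wrist_force: [-0.4, -0.1, -0.3]
gripper_width: 0.908
gripper_force: 0.0
```

```bash
python3 - <<'E'
from h import *
s,p,R=tool();print(s["time_s"],p,s["gripper_width"],s["wrist_force"])
c=vision.calibration("wrist");im,d=vision.camera("wrist");P=cloud(c,d)
def rect(m,nm):
    r=cv2.minAreaRect((P[m][:,:2]*1000).astype(np.float32));print(nm,m.sum(),"z",np.round(np.percentile(P[m][:,2],[5,50,95]),4),"c",np.round(r[0],1),"size",np.round(r[1],1),"ang",round(r[2],1))
near=lambda x,y,r:np.hypot(P[...,0]-x,P[...,1]-y)<r
rect(near(.506,-.27,.035)&(P[...,2]>.174)&(P[...,2]<.2),"handle top")
rect(near(.505,-.27,.07)&(P[...,2]>.061)&(P[...,2]<.07),"dock top")
for k in("top","side"):
    z=np.load(k+"0.npz");im,d=vision.camera(k);e=cv2.absdiff(im,z["im"]).max(2)
    cal=vision.calibration(k)
    for nm,X in(("bottle",(.66,-.37,.1)),("cup",(.68,-.26,.04)),("lid",(.427,-.019,.012)),("reader",(.507,-.272,.15))):
        u,v=map(int,proj(cal,np.array(X)));print(k,nm,"changed px",(e[v-15:v+15,u-15:u+15]>50).sum())
E
```

```text
20.9833 [ 0.50904579 -0.27266348  0.30222702] 0.9079525314488416 [-0.43098097 -0.09453584 -0.28149488]
handle top 649 z [0.1787 0.1809 0.1822] c [ 508.6 -271.7] size [21.  29.1] ang 83.3
dock top 1654 z [0.0646 0.0661 0.0675] c [ 506.7 -271.1] size [50.  99.4] ang 83.4
top bottle changed px 0
top cup changed px 0
top lid changed px 0
top reader changed px 299
side bottle changed px 0
side cup changed px 0
side lid changed px 0
side reader changed px 2
```

```bash
python3 -c "
from bench import ctrl
print(ctrl.finish_job())"
```

```text
the job is handed in; nothing more can be done
None
```

I pressed the reader on the caps box's tag at about 5 N for over 1.7 s (nose on the brass middle, about square to the panel by camera), put it back fully home in its dock, let go and handed the job in after about 21 s; the bottle, cup and lid did not move, and no verdict was returned.

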